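# Slide the vial carriage into the reader's detent

### The job

With closed fingertips, gently push the blue vial carriage along its rails by its end face on the robot's right until it clicks into the detent at the reader station, where the white line on the carriage stands level with the yellow marks; do not force it on through the detent. Grip and lift nothing, keep off the vials, leave the loose vial, bottle and beaker standing where they are, and finish with the arm clear of everything.

Things in the scene. Friction and masses are not known exactly. Their poses are not given: they have to be found in the camera images.
- slide_base: fixed aluminium slide on the bench: plate 120 x 460 x 6 mm, two steel rails (tops 20 mm above the bench, 82 mm over both), a black stop at each end. Origin: centre of its underside, at bench height. Its y axis runs along the rails, the way the carriage is pushed (roughly to the robot's left); its x axis points away from the robot. Position and yaw differ from run to run
- carriage (a joint): travel of the carriage in the slide's +y, m; 0 = its centre 120 mm to the -y side of the slide's centre, greatest 0.275. Sliding takes about 1 N; from 9 mm before the detent's bottom the push rises to about 6 to 8 N, then falls away, and over the last 3 to 4 mm the carriage snaps to the bottom by itself; pushing on from there rises to about 12 N, beyond which it breaks out on the far side
- push_face (a point): centre of the carriage's flat -y end face (the robot's right), the face to push: 104 mm wide, 22 to 54 mm above the bench, black rubber pad on it. The point is 38 mm above the bench and 55 mm behind the carriage centre. Push along the slide's +y near the middle of the face
- carriage_mark (a point): centre of the carriage's top, 54 mm above the bench, level (along the rails) with the white index line (6 mm wide) across the carriage's top and down its near side and with the spring roller beneath. The carriage is a blue block 104 mm wide, 110 mm long along the rails, too wide to grip; it cannot leave its rails
- rack_vials: four blue-capped vials in one insert that rests in the carriage and rides with it (two rows along the rails, at 27 mm either side of its middle, at 28 mm before and behind its centre; caps 27 mm across, tops 80 mm above the bench). Not to be touched. Origin: bench height below the carriage centre; axes as the slide's
- station: fixed reader station, its place along the slide differs: white reader box 50 x 60 mm, 55 mm high, centred 103 mm to the far (+x) side of the slide's middle line; yellow mark plate on the near side, 18 mm high, 59 to 89 mm from that line; the detent between the rails. Origin: middle line, bench height, exactly where the carriage mark stands when seated in the detent; axes as the slide's
- spare_vial: loose blue-capped vial standing on the bench on the robot's side of the slide, 27 mm across, 56 mm high; origin at the centre of its underside. Leave alone
- reagent_bottle: loose small bottle with an orange cap standing on the bench on the robot's side of the slide, 42 mm across, 75 mm high; origin at the centre of its underside. Leave alone
- beaker: loose small open beaker standing on the bench on the robot's side of the slide, 48 mm across, 55 mm high; origin at the centre of its underside. Leave alone
Mind the look-alikes: they are no part of the job. Of the things shaped like the station, the white one is meant.

How it is judged:
By the outcome, as a careful person would: the job done as asked, in the order asked, and still so for the second after the job is handed in, with the robot touching nothing.
It also fails if it takes over 48 s, if anything falls off the work surface, if the arm or the gripper's body presses on something with over 40 N, if the wrist force passes 120 N, or if a joint passes its speed limit or range.

### The arm

A 6-joint arm with a two-finger parallel gripper is mounted at the origin on the work surface. World frame = base frame: x ahead of the robot, y to its left, z up, the work surface at z = 0. Lengths are in m, angles in degrees, forces in N, time in s.
With the tool pointing down it reaches from about 0.25 to 0.8 m from the base axis. Payload 3.9 kg.
Tool frame: the origin (TCP) lies on the centre line of the jaws, within the pads' length; the fingertips stand 14 mm ahead of it and the grasp point (between the pads) lies 5 mm behind it (arm.finger_overhang is the distance from the TCP to the fingertips, in m); z points along the fingers, x is the direction in which the jaws open and shut, and the axes are right-handed (so a half turn about z gives the same grasp; the last joint's range is limited). The gripper opens to 85 mm and grips with 20 to 120 N. Pads are 22 mm wide; open, the fingers measure 114 mm over their backs; the gripper's body (76 mm by 85 mm) begins 54 mm behind the grasp point. The pads swing forward as they close: fully open they stand 13 mm farther back than shut.
Start: joints at [-66.406, 14.897, -7.913, 67.191, 0, 90], TCP at [0.21, -0.481, 0.245] pointing down, gripper open.
Joint ranges: [-159.42, 159.42], [-47.68, 98.78], [-73.54, 78.23], [-108.79, 121.32], [-90, 84.71], [-180, 180]. Speed limits (degrees/s): [147.25, 147.25, 180, 180, 180, 180].

### API

Orientations are given as a 3x3 rotation matrix whose columns are the frame's x, y, z axes.
In Python, from rig import arm, claw, kinematics, capture, camera_info, workorder gives the robot as it stands. The module is installed in compiled form; this text tells all that it offers. Calls block until the motion is done:
- arm.move_to(position, orientation): joint-space move of the TCP to a pose.
- arm.line_to(position, v=0.15, attitude=None): straight line of the TCP; attitude=None keeps the orientation; v is the mean speed in m/s.
- arm.goto_joints(angles): joint-space move.
- claw.gripper_to(opening): opening from 0.0 (shut) to 1.0 (fully open); the grip force is fixed at half the most; returns when the fingers have stopped.
- arm.hold(seconds).
- kinematics.solve_ik(position, orientation): joint angles nearest the present ones, or None.
- capture(name): name is "side" or "top" or "wrist"; returns the picture (420x560x3 uint8, red, green, blue); there is no depth.
- camera_info(name): a dict with "camera_matrix" (3x3 intrinsics, pixels), "rvec" (rotation vector, rad) and "tvec" (3), from world to camera coordinates, as OpenCV has them; the wrist camera has in their place "tool_from_camera" (4x4, takes a point from camera to tool coordinates, whose origin is the TCP and whose axes are the tool frame's). Camera axes: x right, y down, z forward; pixel columns grow to the right and rows downward; lengths in m; the calibration is good to about 2 mm. A picture is of the moment at which its call begins: read the wrist's pose just before it. camera_info takes no time and is no camera call.
A pose or a line that the arm cannot do raises arm.Unreachable and nothing moves.
- workorder.hand_in(): hands the job in, once; it reports no verdict.
Readings, each from a call of its own:
- arm.read_t(): time.
- arm.read_joint_positions(): joint angles.
- arm.read_qd(): joint speeds.
- arm.read_effort(): joint torques, N m.
- arm.read_tcp_pos(): TCP position.
- arm.read_eef_rot(): TCP orientation.
- arm.read_ft_force(): force on the tool from outside, world axes, zero at the start.
- arm.read_ft_torque(): the same for the moment, N m.
- arm.read_width(): opening from 0.0 (shut) to 1.0 (fully open).
Only numpy, scipy, OpenCV 4.12 (cv2) and the standard library are available. Lean on these libraries where they do the work, as an engineer would, in place of code of your own. Each camera call takes 0.05 s, during which the arm holds its last target.

## Working session

There is one attempt and no reset: what is moved stays moved. The work goes in short steps, each a Python script; the robot and the scene stay as the last script left them, time stands still between calls to the robot, and variables do not carry over. Pictures are saved under pics/ and viewed, and the job is handed in when it is done.

```bash
mkdir -p pics; python3 - <<'E'
from rig import arm, capture, camera_info
import cv2
for n in ("side","top"):
    cv2.imwrite(f"pics/{n}0.png", capture(n)[:,:,::-1]); print(camera_info(n))
print(arm.read_t(), arm.finger_overhang, arm.read_ft_force(), arm.read_width())
E
```

```text
{'camera_matrix': array([[531.08099949,   0.        , 291.2791445 ],
       [  0.        , 531.08099949, 208.06166163],
       [  0.        ,   0.        ,   1.        ]]), 'rvec': array([ 0.04276687, -2.94587676,  1.04791892]), 'tvec': array([0.48021027, 0.0056759 , 1.15729471])}
{'camera_matrix': array([[463.47300347,   0.        , 282.25895289],
       [  0.        , 463.47300347, 211.99387103],
       [  0.        ,   0.        ,   1.        ]]), 'rvec': array([ 2.15054152, -2.18325771,  0.06034769]), 'tvec': array([0.05261725, 0.47902226, 1.01595228])}
0.1 0.014 [-0.23200236 -0.58999833  0.3692508 ] 1.0009902215807145
```

View pics/side0.png

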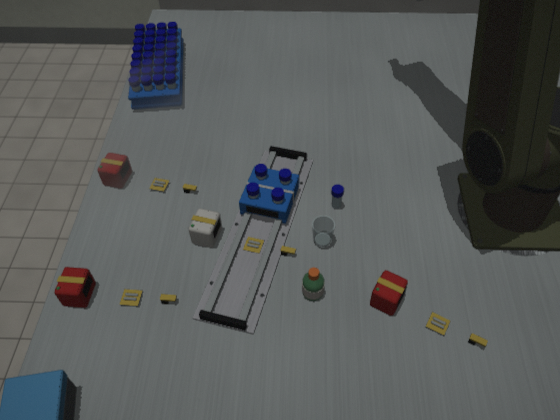

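View pics/top0.png

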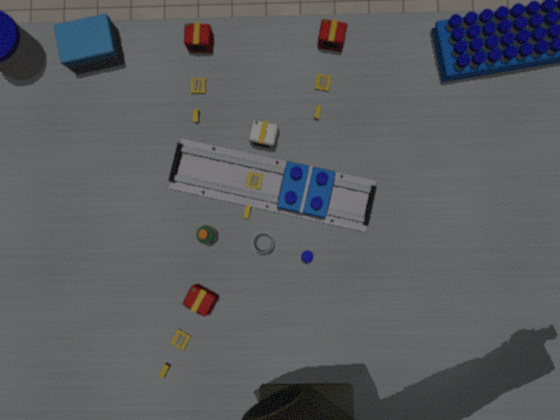

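The top view shows the carriage near (306,190), the white box at (264,133), its detent at (255,181) and its yellow mark plate at (248,212). The red stations are decoys. I'll enlarge both views to measure.

```bash
python3 - <<'E'
import cv2
a=cv2.imread("pics/top0.png")[110:240,160:385]; cv2.imwrite("pics/topz.png",cv2.resize(a,None,fx=3.5,fy=3.5,interpolation=cv2.INTER_CUBIC))
a=cv2.imread("pics/side0.png")[140:335,180:350]; a=cv2.resize(a,None,fx=3,fy=3,interpolation=cv2.INTER_CUBIC);cv2.imwrite("pics/sidez.png",a)
E
```

```text
(no output)
```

View pics/topz.png

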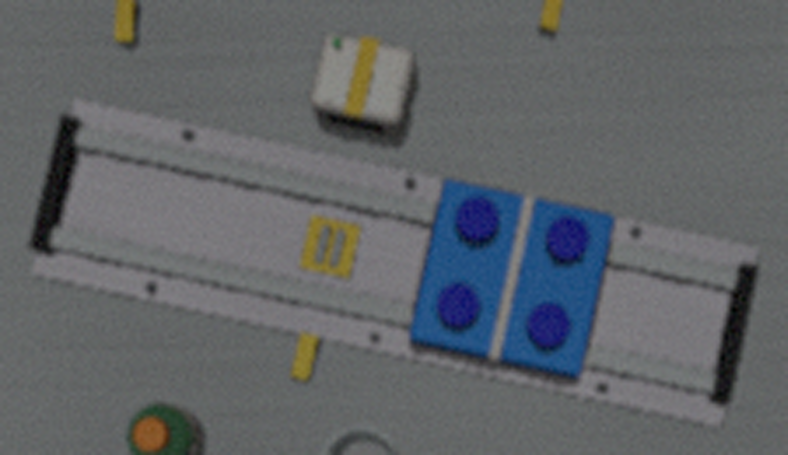

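View pics/sidez.png

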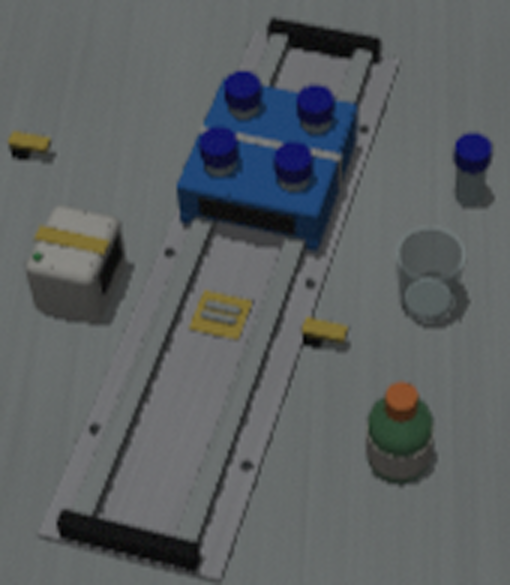

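```bash
cat > h.py <<'E'
import numpy as np, cv2
from rig import camera_info
def ray(n,uv,z):
    c=camera_info(n); K=c["camera_matrix"]; R,_=cv2.Rodrigues(np.array(c["rvec"])); t=np.array(c["tvec"]).reshape(3)
    d=R.T@np.linalg.inv(K)@np.array([uv[0],uv[1],1.]); o=-R.T@t
    return o+d*(z-o[2])/d[2]
def zt(U,V): return ((U+.5)/3.5-.5+160,(V+.5)/3.5-.5+110)
def zs(U,V): return ((U+.5)/3-.5+180,(V+.5)/3-.5+140)
E
python3 - <<'E'
from h import *
np.set_printoptions(precision=4,suppress=True)
P=[ray("top",zt(*p),.006) for p in [(75,100),(757,249),(722,423),(33,272)]]
print("plate",np.array(P)); pc=np.mean(P,0)
ax=(P[0]+P[3]-P[1]-P[2])/2; print("len",np.linalg.norm(ax),np.linalg.norm(P[0]-P[3]),np.linalg.norm(P[1]-P[2]))
ey=ax[:2]/np.linalg.norm(ax[:2]); ex=np.array([ey[1],-ey[0]]); print("ey",ey,"ex",ex,"yaw",np.degrees(np.arctan2(ex[1],ex[0])),"c",pc)
def L(name,p): d=p[:2]-pc[:2]; print(name,p,"slide x,y",d@ex,d@ey)
for c in [(444,180),(613,214),(580,377),(411,343)]: L("carr",ray("top",zt(*c),.054))
for c in [(529,196),(494,358)]: L("line",ray("top",zt(*c),.054))
L("detent",ray("top",zt(331,247),.007))
L("mark",ray("top",zt(306,357),.018))
for c in [(369,38),(356,116)]: L("stripe",ray("top",zt(*c),.055))
print("side")
for c in [(40,535),(220,580),(400,60)]: L("plate",ray("side",zs(*c),.006))
for c in [(218,86),(357,103),(181,180)]: L("carr",ray("side",zs(*c),.054))
for c in [(204,123),(341,156)]: L("line",ray("side",zs(*c),.054))
L("mark",ray("side",zs(325,327),.018))
L("detent",ray("side",zs(221,315),.007))
for c in [(37,232),(111,247)]: L("stripe",ray("side",zs(*c),.055))
L("bottle",ray("top",(204,234.5),.075)); L("vial",ray("top",(307,256.5),.056)); L("beaker",ray("top",(263,243),.055))
E
```

```text
plate [[ 0.6557  0.2772  0.006 ]
 [ 0.5485 -0.1676  0.006 ]
 [ 0.4361 -0.1418  0.006 ]
 [ 0.5418  0.3044  0.006 ]]
len 0.4580857181184541 0.11716310530399479 0.11525368204618187
ey [0.2324 0.9726] ex [ 0.9726 -0.2324] yaw -13.438050992682406 c [0.5455 0.068  0.006 ]
carr [0.5883 0.0337 0.054 ] slide x,y 0.049577630586215324 -0.023455730077289894
carr [ 0.5649 -0.0709  0.054 ] slide x,y 0.0511428780331506 -0.13057956765322137
carr [ 0.4639 -0.0482  0.054 ] slide x,y -0.052395760109609814 -0.13206192545455914
carr [0.4866 0.0556 0.054 ] slide x,y -0.05441753549439783 -0.025768576095863565
line [ 0.5772 -0.019   0.054 ] slide x,y 0.05104313724949836 -0.07730834336605295
line [0.4765 0.0045 0.054 ] slide x,y -0.05239531965034285 -0.07786505204529746
detent [0.5546 0.1087 0.007 ] slide x,y -0.0006138363094320823 0.04165525963817432
mark [0.482  0.1245 0.018 ] slide x,y -0.07488973955356625 0.04012059553993267
stripe [0.6793 0.0795 0.055 ] slide x,y 0.12745444498336034 0.04219834775163843
stripe [0.6297 0.0881 0.055 ] slide x,y 0.07719497962057495 0.039124340728303834
side
plate [0.6553 0.
[... 498 characters left out ...]
 ] slide x,y 0.049932305893828396 -0.08264411242868881
line [0.4757 0.0048 0.054 ] slide x,y -0.05321790624631073 -0.07777671796606603
mark [0.4831 0.1264 0.018 ] slide x,y -0.07426507293708308 0.04223979739435393
detent [0.5553 0.1107 0.007 ] slide x,y -0.00044864591544278366 0.04375741316482828
stripe [0.6798 0.0793 0.055 ] slide x,y 0.12796130648712375 0.04212560749572218
stripe [0.6281 0.0907 0.055 ] slide x,y 0.07499028252270287 0.04123465136016547
bottle [0.4301 0.2105 0.075 ] slide x,y -0.14536863399731112 0.11171959103322429
vial [ 0.3805 -0.0071  0.056 ] slide x,y -0.1430753103468115 -0.1114570542308821
beaker [0.4107 0.0869 0.055 ] slide x,y -0.135562907722576 -0.013027501396168163
```

Both views agree to about 2 mm. The carriage mark is at slide y ≈ −0.078, the station is at ≈ +0.0415, the push face is at ≈ −0.133, and the yaw is −13.4°. Next I'll shut the gripper and go to a point behind the face.

```bash
cat >> h.py <<'E'
EY=np.array([.2324,.9726]);EY/=np.linalg.norm(EY); EX=np.array([EY[1],-EY[0]]); C=np.array([.5455,.068])
def W(x,y,z): return np.append(C+x*EX+y*EY,z)
def sl(p): d=np.array(p)[:2]-C; return np.array([d@EX,d@EY,p[2]])
def ori(s=1):
    x=np.append(EX*s,0); z=np.array([0,0,-1.]); return np.column_stack([x,np.cross(z,x),z])
E
python3 - <<'E'
from h import *; from rig import *
np.set_printoptions(precision=4,suppress=True)
print(arm.read_eef_rot())
claw.gripper_to(0.0); print(arm.read_width(), arm.read_t())
best=None
for s in (1,-1):
    q=kinematics.solve_ik(W(0,-.178,.20),ori(s)); print(s,q)
    if q is not None and (best is None or abs(q[5])<abs(best[1][5])): best=(s,q)
s=best[0]
arm.move_to(W(0,-.178,.20),ori(s))
arm.line_to(W(0,-.178,.12))
cv2.imwrite("pics/top1.png",cv2.resize(capture("top")[110:260,160:400,::-1],None,fx=3,fy=3)); cv2.imwrite("pics/wrist1.png",capture("wrist")[:,:,::-1])
print(s,sl(arm.read_tcp_pos()),arm.read_ft_force(),arm.read_t())
E
```

```text
[[ 0.4003 -0.9164 -0.0007]
 [-0.9164 -0.4003  0.0016]
 [-0.0018 -0.     -1.    ]]
0.0009033875486880481 0.8667
1 [-11.779   15.2924 -14.3247  60.3829   0.      91.6596]
-1 [-11.779   15.2924 -14.3247  60.3829   0.     -88.3404]
-1 [ 0.0011 -0.178   0.1212] [-0.3765 -0.0174  0.2898] 4.275
```

View pics/wrist1.png

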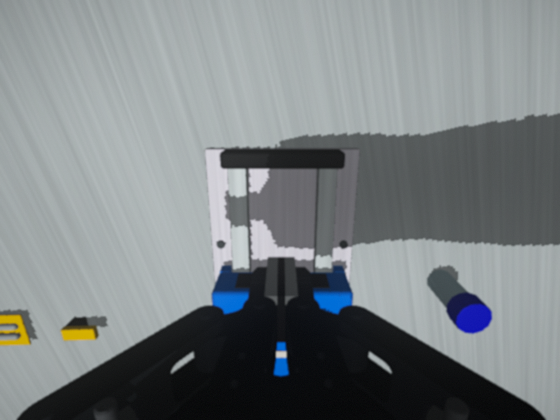

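View pics/top1.png

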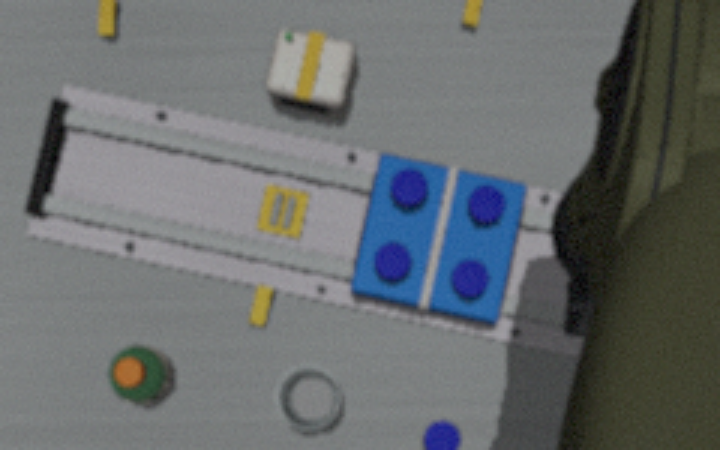

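The fingers (column 281) are centred on the carriage (213–352) between the rails, and the camera is on the side away from the vials. Next I'll lower, make contact and slide to just before the detent, checking forces.

```bash
python3 - <<'E'
from h import *; from rig import *
np.set_printoptions(precision=4,suppress=True)
arm.line_to(W(0,-.178,.044),v=.08)
b=np.mean([arm.read_ft_force() for _ in range(5)],0)
np.save("b.npy",b); print(b,sl(arm.read_tcp_pos()),arm.read_t())
def F(): f=np.array(arm.read_ft_force())-b; return np.array([f[:2]@EX,f[:2]@EY,f[2]])
for y in [-.160,-.152,-.148,-.144,-.140,-.136,-.13,-.12]:
    arm.line_to(W(0,y,.044),v=.04); print(y,sl(arm.read_tcp_pos()),F(),round(arm.read_t(),2))
cv2.imwrite("pics/top2.png",cv2.resize(capture("top")[110:260,160:400,::-1],None,fx=3,fy=3)); cv2.imwrite("pics/side2.png",cv2.resize(capture("side")[120:335,170:350,::-1],None,fx=2.7,fy=2.7))
E
```

```text
[-0.0431  0.5665 -0.2485] [ 0.0005 -0.178   0.0444] 5.375
-0.16 [-0.     -0.1598  0.044 ] [-0.8443  0.0462  0.453 ] 5.97
-0.152 [ 0.     -0.1518  0.044 ] [ 0.3596 -0.5833 -0.2866] 6.33
-0.148 [ 0.     -0.1479  0.044 ] [ 0.076  -0.8147 -0.0511] 6.58
-0.144 [ 0.     -0.1438  0.044 ] [ 0.9938 -1.1008 -0.1274] 6.83
-0.14 [-0.     -0.1397  0.044 ] [-0.1258 -0.3861  0.9581] 7.08
-0.136 [ 0.     -0.1356  0.044 ] [ 0.0459 -0.5487 -0.3349] 7.33
-0.13 [-0.     -0.1296  0.044 ] [-0.836  -0.5979 -0.1825] 7.62
-0.12 [ 0.     -0.1195  0.044 ] [-0.1072 -1.1326  1.3684] 8.03
```

View pics/top2.png

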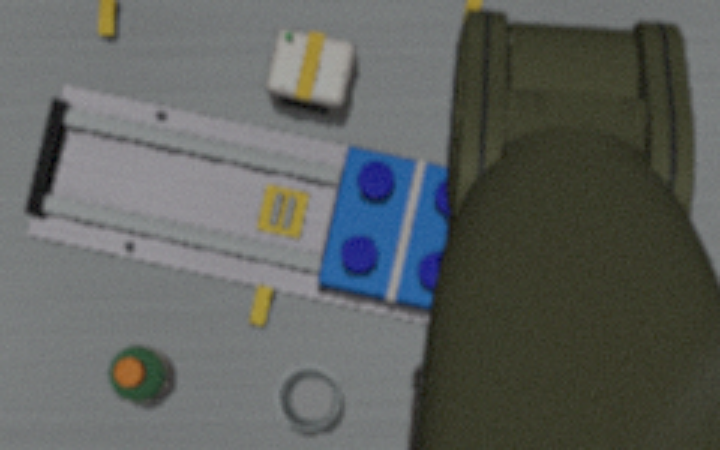

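View pics/side2.png

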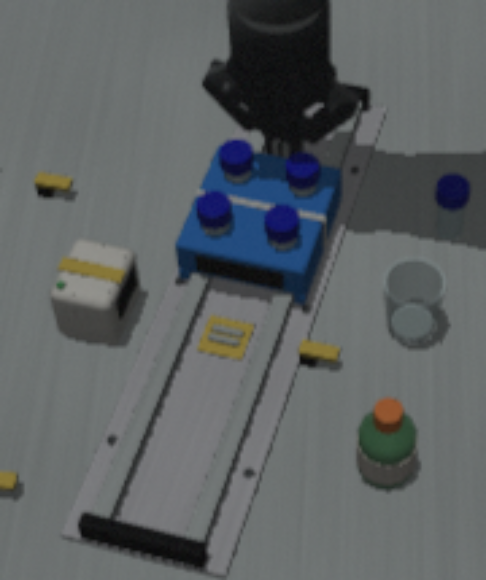

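Contact is made and the carriage rides at about 1 N, with its line at about (405,230) in the crop. I'll measure it here, advance to just short of the detent, then creep.

```bash
python3 - <<'E'
from h import *; from rig import *
np.set_printoptions(precision=4,suppress=True)
for p in [(420,161),(390,301)]: print("line",sl(ray("top",((p[0]+.5)/3-.5+160,(p[1]+.5)/3-.5+110),.054)))
b=np.load("b.npy")
def F(): f=np.mean([arm.read_ft_force() for _ in range(10)],0)-b; return np.array([f[:2]@EX,f[:2]@EY,f[2]])
for y in [-.10,-.08,-.065,-.055,-.048,-.042]:
    arm.line_to(W(0,y,.044),v=.04); f=F(); print(y,sl(arm.read_tcp_pos()),f,round(arm.read_t(),2))
    if f[1]<-3.5: break
cv2.imwrite("pics/top3.png",cv2.resize(capture("top")[110:260,160:400,::-1],None,fx=3,fy=3)); cv2.imwrite("pics/side3.png",cv2.resize(capture("side")[120:335,170:350,::-1],None,fx=2.7,fy=2.7))
E
```

```text
line [ 0.0509 -0.0525  0.054 ]
line [-0.0535 -0.0535  0.054 ]
-0.1 [ 0.     -0.0995  0.044 ] [ 0.1568 -0.1027  0.7378] 8.78
-0.08 [ 0.     -0.0796  0.044 ] [ 0.1448 -0.7215 -0.074 ] 9.43
-0.065 [ 0.     -0.0645  0.044 ] [-0.3754 -0.868   0.0421] 9.95
-0.055 [ 0.0001 -0.0545  0.044 ] [-0.0977 -0.9335 -0.1008] 10.35
-0.048 [ 0.0001 -0.0475  0.044 ] [ 0.7395 -0.7761  0.7924] 10.68
-0.042 [ 0.     -0.0415  0.044 ] [-0.0204 -1.3438 -0.828 ] 10.97
```

View pics/top3.png

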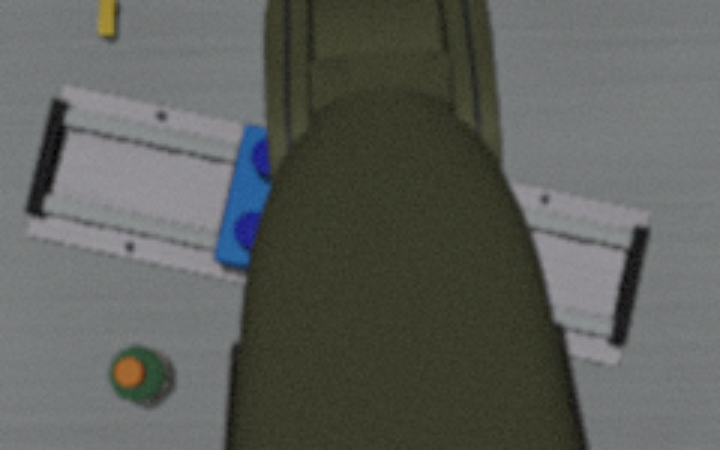

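View pics/side3.png

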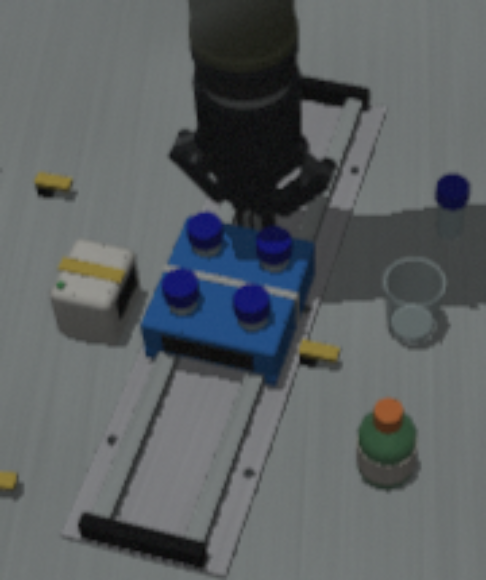

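The carriage leading corner is at (300,355) in the side crop, and the line is still about 17 mm short of the yellow mark. I'll creep in 0.5 mm steps and stop when the force has peaked and fallen.

```bash
python3 - <<'E'
from h import *; from rig import *
np.set_printoptions(precision=3,suppress=True)
b=np.load("b.npy")
def F(): f=np.mean([arm.read_ft_force() for _ in range(12)],0)-b; return np.array([f[:2]@EX,f[:2]@EY,f[2]])
y=-.042; pk=0
while y<-.0215:
    y+=.001 if y<-.0355 else .0005
    arm.line_to(W(0,y,.044),v=.015); f=F(); pk=max(pk,-f[1])
    print(round(y,4),sl(arm.read_tcp_pos())[1],f,round(arm.read_t(),2))
    if pk>4 and -f[1]<1.5: print("snap"); break
    if -f[1]>10: print("high"); break
cv2.imwrite("pics/side4.png",cv2.resize(capture("side")[120:335,170:350,::-1],None,fx=2.7,fy=2.7))
E
```

```text
-0.041 -0.04098061113563945 [ 0.573 -0.15   0.27 ] 11.32
-0.04 -0.04010620020066344 [-0.32  -1.062  0.461] 11.57
-0.039 -0.038986803273531795 [ 1.261 -1.281  0.617] 11.82
-0.038 -0.03786322968107638 [-0.006 -1.077 -0.863] 12.07
-0.037 -0.03684529322925169 [-0.646 -1.144 -0.682] 12.32
-0.036 -0.03589292566740507 [-0.234 -1.094 -0.078] 12.57
-0.035 -0.03488960114400583 [-0.017 -1.5   -0.829] 12.82
-0.0345 -0.034459963895159096 [-0.769 -1.722  0.153] 13.07
-0.034 -0.03399685558666405 [-0.009 -1.137 -0.786] 13.32
-0.0335 -0.03345610315711467 [-0.728 -2.397 -0.232] 13.57
-0.033 -0.03290966582329967 [-0.478 -1.376  0.324] 13.82
-0.0325 -0.03245357154029022 [ 0.265 -1.717  0.462] 14.07
-0.032 -0.032059110410595004 [ 0.174 -2.315  0.171] 14.32
-0.0315 -0.031760830098340784 [ 0.176 -3.087  0.999] 14.57
-0.031 -0.03140902251898205 [ 0.066 -5.082  0.53 ] 14.82
-0.0305 -0.031056143953854788 [ 0.017 -5.817  1.809] 15.07
-0.03 -0.03083837209609823 [-1.087 -6.768  1.969] 15.32
-0.0295 -0.030575635987527893 [-0.324 -7.22   1.852] 15.57
-0.029 -0.029688360927729134 [ 0.294 -5.872  1.95 ] 15.82
-0.0285 -0.028312016123154163 [-0.473 -3.353  1.433] 16.07
-0.028 -0.027326297282050105 [-0.919 -1.375  1.493] 16.32
snap
```

View pics/side4.png

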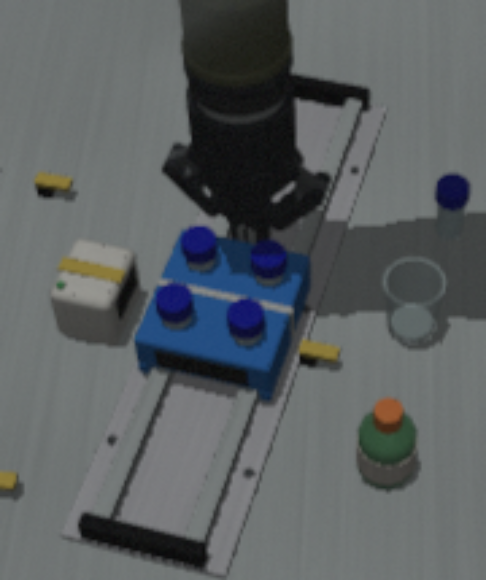

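The force peaked at 7.2 N, then fell to 1.4 N. I'll measure the line before deciding whether it has fully snapped in.

```bash
python3 - <<'E'
from h import *; from rig import *
np.set_printoptions(precision=4,suppress=True)
b=np.load("b.npy")
def F(): f=np.mean([arm.read_ft_force() for _ in range(12)],0)-b; return np.array([f[:2]@EX,f[:2]@EY,f[2]])
arm.hold(.3); print(sl(arm.read_tcp_pos()),F(),arm.read_t())
im=capture("side")[:,:,::-1]; im=cv2.imwrite("pics/side5.png",cv2.resize(im[205:275,215:305],None,fx=8,fy=8,interpolation=cv2.INTER_CUBIC))
E
```

```text
[ 0.0003 -0.0276  0.0441] [ 1.087  -0.2968 -0.0518] 16.675
```

View pics/side5.png

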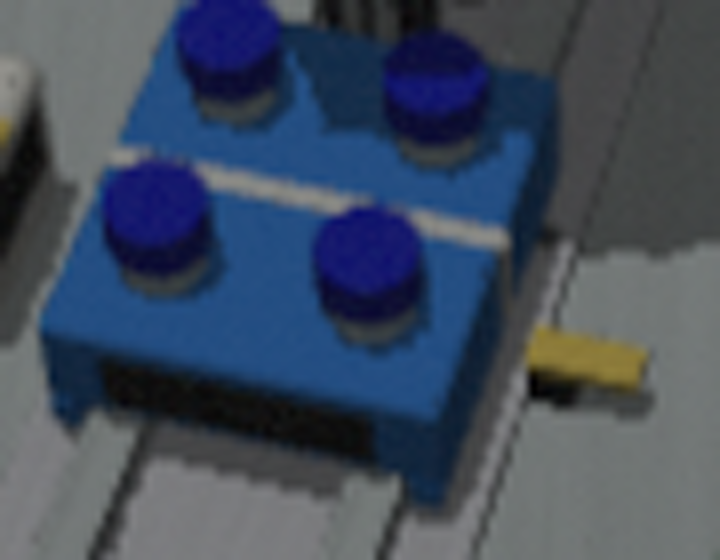

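```bash
python3 - <<'E'
from h import *
np.set_printoptions(precision=4,suppress=True)
z=lambda U,V:((U+.5)/8-.5+215,(V+.5)/8-.5+205)
for p in [(112,156),(312,198),(508,240)]: print("line",sl(ray("side",z(*p),.054)))
for p in [(588,357),(533,345),(646,365)]: print("mark",sl(ray("side",z(*p),.018)))
E
```

```text
line [0.0504 0.0393 0.054 ]
line [-0.0023  0.0389  0.054 ]
line [-0.0532  0.0387  0.054 ]
mark [-0.0747  0.0435  0.018 ]
mark [-0.0603  0.0435  0.018 ]
mark [-0.0895  0.042   0.018 ]
```

The line is at 0.0389 and the mark at about 0.042–0.0435, and finger contact still accounts for that position. So it is over the crest but 3–4 mm short, right on the edge of the snap. I'll nudge on in tiny steps, watching force and image.

```bash
python3 - <<'E'
from h import *; from rig import *
np.set_printoptions(precision=4,suppress=True)
b=np.load("b.npy")
def F(): f=np.mean([arm.read_ft_force() for _ in range(12)],0)-b; return np.array([f[:2]@EX,f[:2]@EY,f[2]])
tiles=[]
def snapshot(): tiles.append(cv2.resize(capture("side")[205:275,215:305,::-1],None,fx=4,fy=4,interpolation=cv2.INTER_CUBIC))
y=-.028
for i in range(4):
    y+=.0004; arm.line_to(W(0,y,.044),v=.01); arm.hold(.15); print(round(y,4),sl(arm.read_tcp_pos())[1],F(),round(arm.read_t(),2)); snapshot()
cv2.imwrite("pics/t6.png",np.vstack([np.hstack(tiles[:2]),np.hstack(tiles[2:])]))
cv2.imwrite("pics/s6.png",cv2.resize(capture("side")[205:275,215:305,::-1],None,fx=8,fy=8,interpolation=cv2.INTER_CUBIC))
E
```

```text
-0.0276 -0.027604107035596903 [ 0.0984 -0.7213  0.7998] 17.12
-0.0272 -0.027281190909695465 [ 0.2019 -1.121   0.1311] 17.57
-0.0268 -0.026725687358725284 [ 0.9796 -1.2986 -0.3367] 18.02
-0.0264 -0.026326809991612 [-0.9036 -0.7838  0.7594] 18.48
```

View pics/t6.png

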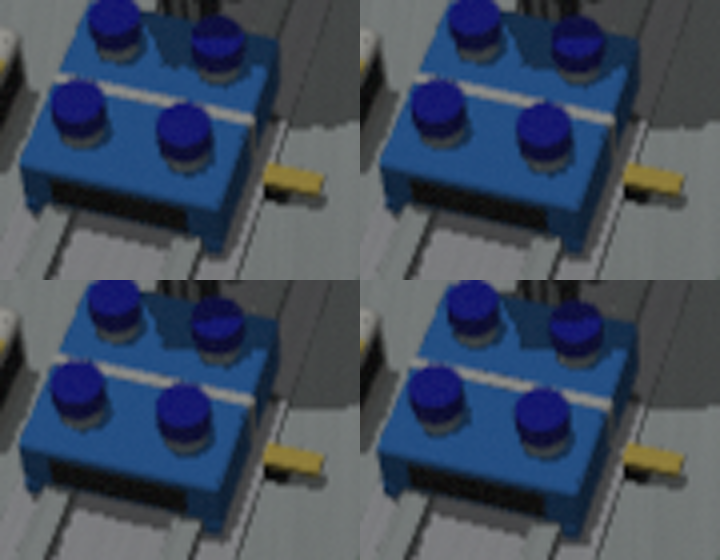

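View pics/s6.png

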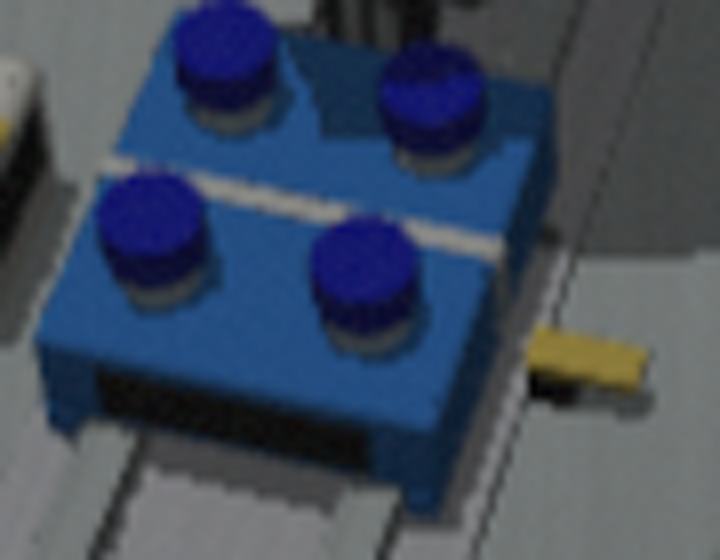

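```bash
cat >> h.py <<'E'
def lineside(img):
    """sub-pixel line pos on the carriage top: sample along slide y at several slide x, whiteness centroid"""
    c=camera_info("side"); out=[]
    ys=np.arange(.015,.060,.0003)
    for x in (-.004,0,.004,.040,.044,-.044,-.047):
        pts=np.array([W(x,y,.054) for y in ys]); uv,_=cv2.projectPoints(pts,np.array(c["rvec"]),np.array(c["tvec"]),c["camera_matrix"],None)
        uv=uv.reshape(-1,2).astype(np.float32)
        r=cv2.remap(img[:,:,0].astype(np.float32),uv[:,:1].copy(),uv[:,1:].copy(),cv2.INTER_LINEAR).ravel()
        m=np.clip(r-(np.median(r)+.4*(r.max()-np.median(r))),0,None); k=np.argmax(r); w=abs(ys-ys[k])<.008
        out.append((m*ys*w).sum()/(m*w).sum())
    return np.array(out)
E
python3 - <<'E'
from h import *; from rig import *
np.set_printoptions(precision=4,suppress=True)
b=np.load("b.npy")
f=np.array([arm.read_ft_force() for _ in range(40)])-b; print(f.std(0),f[:,:2].mean(0)@EY,arm.read_t())
im=capture("side"); o=lineside(im); print(o,np.median(o),"tcp+66",sl(arm.read_tcp_pos())[1]+.066)
E
```

```text
[0. 0. 0.] -1.2793616130278598 18.575
[0.0424 0.042  0.0423 0.0401 0.0414 0.0422 0.042 ] 0.04199524771456693 tcp+66 0.039606031080335294
```

```bash
python3 - <<'E'
from h import *; from rig import *
np.set_printoptions(precision=4,suppress=True)
def back(fn,r,c,h,w):
    full=np.zeros((420,560,3),np.uint8); full[r:r+h,c:c+w]=cv2.resize(cv2.imread(fn),(w,h),interpolation=cv2.INTER_AREA)[:,:,::-1]; return full
for fn,a,tcp in [("pics/side3.png",(120,170,215,180),-.0415),("pics/side4.png",(120,170,215,180),-.0273),("pics/side5.png",(205,215,70,90),-.0276),("pics/s6.png",(205,215,70,90),-.0264)]:
    o=lineside(back(fn,*a)); print(fn,o,np.median(o),tcp+.066)
t=cv2.imread("pics/t6.png")
for i,tcp in enumerate([-.0276,-.0273,-.0267,-.0263]):
    s=t[280*(i//2):280*(i//2)+280,360*(i%2):360*(i%2)+360]; cv2.imwrite("/tmp/x.png",s); o=lineside(back("/tmp/x.png",205,215,70,90)); print(o,np.median(o),tcp+.066)
f=[]
for _ in range(20): arm.hold(.02); f.append(arm.read_ft_force())
f=np.array(f)-np.load("b.npy"); print((f[:,:2]@EY).mean(),(f[:,:2]@EY).std(),arm.read_t())
E
```

```text
pics/side3.png [0.0252 0.0254 0.0251 0.0214 0.0238 0.025  0.0254] 0.02505095742080386 0.0245
pics/side4.png [0.0389 0.0391 0.0391 0.0362 0.0378 0.0392 0.0393] 0.03907612015130877 0.0387
pics/side5.png [0.0387 0.0389 0.0389 0.0362 0.0375 0.0391 0.0391] 0.03886935786565662 0.038400000000000004
pics/s6.png [0.0423 0.042  0.0423 0.04   0.0413 0.0422 0.042 ] 0.04204463475546964 0.0396
[0.0387 0.0389 0.0389 0.0361 0.0376 0.039  0.039 ] 0.03886454851976769 0.038400000000000004
[0.039  0.0389 0.0389 0.0363 0.0375 0.039  0.0391] 0.03889856822970021 0.0387
[0.0397 0.0392 0.0397 0.0375 0.0385 0.0397 0.0393] 0.039307667090894276 0.0393
[0.0423 0.042  0.0423 0.0401 0.0413 0.0422 0.042 ] 0.042032448539729345 0.0397
-0.635545802172133 0.5211289195980415 18.9583
```

At the last 0.4 mm step the carriage jumped 2.7 mm ahead of the fingers to 0.0420, which is the station, so it snapped in by itself. Now I'll back off along −y, lift, and move clear.

```bash
python3 - <<'E'
from h import *; from rig import *
np.set_printoptions(precision=4,suppress=True)
arm.line_to(W(0,-.085,.044),v=.06); arm.line_to(W(0,-.10,.22),v=.15)
arm.goto_joints([-66.406, 14.897, -7.913, 67.191, 0, -90]); arm.hold(.3)
im=capture("side"); o=lineside(im); print(o,np.median(o))
cv2.imwrite("pics/s7.png",im[:,:,::-1]); t=capture("top")[:,:,::-1]; cv2.imwrite("pics/t7.png",cv2.resize(t[110:240,160:385],None,fx=3.5,fy=3.5,interpolation=cv2.INTER_CUBIC))
print(arm.read_tcp_pos(),arm.read_ft_force(),arm.read_qd(),arm.read_t())
E
```

```text
[0.0423 0.042  0.0423 0.0401 0.0414 0.0422 0.042 ] 0.042034806398884336
[ 0.2104 -0.481   0.2453] [-0.142  -0.0284  0.1028] [-0.2189 -0.0026  0.125   0.0518 -0.0851 -0.111 ] 23.7917
```

View pics/t7.png

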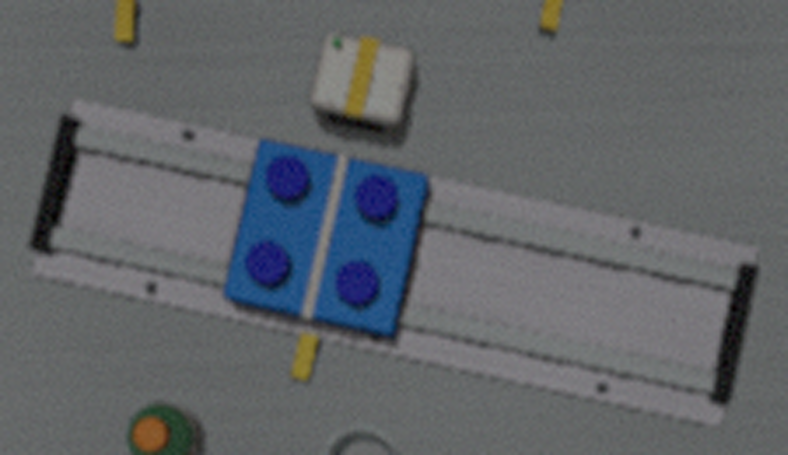

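View pics/s7.png

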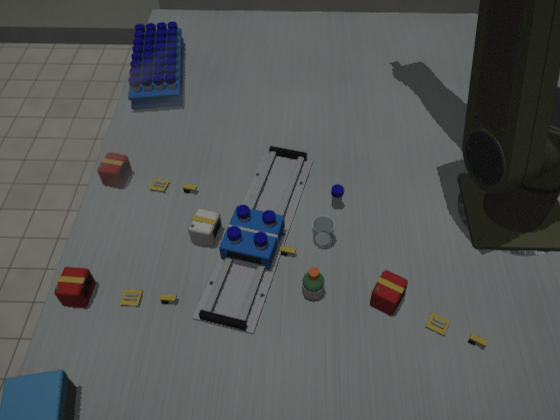

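```bash
python3 - <<'E'
from h import *; from rig import *
for p in [(342,155),(308,318)]: print(sl(ray("top",zt(*p),.054)))
workorder.hand_in(); print(arm.read_t())
E
```

```text
[0.05142095 0.04234667 0.054     ]
[-0.05303101  0.04012585  0.054     ]
the job is handed in; nothing more can be done
the job is handed in; nothing more can be done
```

The carriage is seated in the detent at the white reader station, and the job was handed in at about 24 s of the 48 s allowed.

- **Push:** I pushed the right end face with the fingers shut. Sliding took about 1 N, and the force peaked at about 7.2 N at the detent crest, then fell away. I crept on in 0.4 mm steps until the carriage jumped about 2.7 mm ahead of the fingers by itself. I did not push after that.
- **Seating:** After I backed the arm off, the white line measured 0.0420 along the slide from the side camera and 0.0401 to 0.0423 from the top camera. The yellow marks, detent and box stripe measured 0.039 to 0.0435, so they agree within the 2 mm calibration. The carriage stayed put as the arm withdrew.
- **Surroundings:** In the last pictures the loose vial, bottle and beaker stand where they were, and the four carriage vials are still upright in their places. The arm is clear at its start position, with wrist force near zero.

One reading was ambiguous. Wrist force noise of about 0.5 N meant force alone could not show the snap, so I confirmed it from the carriage's position in the images. No check failed.

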